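# Pump up the air duster until its charge pin stands out

### The arm

A 6-joint arm with a two-finger parallel gripper is mounted at the origin on the work surface; the furniture and walls round the work are solid. World frame = base frame: x ahead of the robot, y to its left, z up, the work surface at z = 0. Lengths are in m, angles in rad, forces in N, time in s.
With the tool pointing down it reaches from about 0.25 to 0.775 m from the base axis. Payload 4 kg.
Tool frame: the origin (TCP) lies midway between the tips of the shut fingers; the grasp point (between the pads) lies env.hold_point_z behind it (env.hold_point_z is the distance from the TCP to the grasp point, in m); z points along the fingers, y is the line along which they close (so a half turn about z gives the same grasp; the last joint's range is limited). The gripper opens to 94 mm and grips with 3 to 60 N. Pads are 16 mm wide; open, the fingers measure 119 mm over their backs; the gripper's body (75 mm by 177 mm) begins 78 mm behind the grasp point.
Start: joints at [-1.244, 0.087, 1.371, -0, 1.684, -0.103], TCP at [0.229, -0.5, 0.206] pointing down, gripper open.
Joint ranges: [-3.1, 3.1], [-0.76, 2.03], [0.27, 2.55], [-1.08, 4.22], [0.17, 2.65], [-2.57, 2.57]. Speed limits (rad/s): [2.79, 2.79, 3.14, 3.14, 3.14, 3.14].

### API

Orientations are given as a rotation vector (axis times angle).
In Python, from plant import telemetry, vision, env gives the robot as it stands. The module is installed in compiled form; this text tells all that it offers.
- The arm moves only by the tool drive_tool, never from a script. Its argument "targets" is a list of rows, each a list of 3 entries, a list of its own where there are three numbers: the shift along the world's x, y, z in cm, then the turn about the world's z in rad, then the finger opening in cm, from 0 to 9.4. In form: [[[dx, dy, dz], turn, gripper], ...]. A call has 1 to 5 rows; each row shifts and turns the commanded pose from where the row before left it; what a row does not reach is not made up. A row lasts 1/12 s, in which the tool goes at most 41.7 mm and 7.16 degrees, less where a joint would pass 70% of its speed; a pose out of reach is approached as far as the arm can. A call with a gripper value outside its range is refused whole. The fingers move at their own pace and stop on an object; "squeeze" is the grip in N (left out, the last holds). Time passes only in rows, so rows that do not move let the fingers close. It gives the time, the measured TCP pose, the force, the opening and the grip force at its end, in the units of the state.
- telemetry.sense(): the state, without advancing time (a new reading comes with each control period).
- vision.read_camera(name): name is "scene" or "top"; returns a dict with "img" (420x560x3 uint8, red, green, blue), "fx", "fy", "cx", "cy" (pixels), "view" (4x4, takes a point from world to camera coordinates). Camera axes: x right, y up, looking along -z (the intrinsics and any distortion apply to the point x, -y, -z); pixel columns grow to the right and rows downward; lengths in m; the calibration is good to about 2 mm. A picture is of the moment at which its call begins. There is no depth.
- env.finish_job(): hands the job in; it is judged then, once.
The state is a dict: "time_s": time; "joint_pos": joint angles; "joint_vel": joint speeds; "joint_torque": joint torques, N m; "tool_pos": TCP position; "tcp_rot": TCP orientation; "ft_force": force on the tool from outside, world axes, zero at the start; "moment": the same for the moment, N m; "opening": opening from 0.0 (shut) to 1.0 (fully open); "grip_force": force on a finger pad.
Only numpy, scipy, OpenCV 4.12 (cv2) and the standard library are available. Lean on these libraries where they do the work, as an engineer would, in place of code of your own. Each camera call takes 0.05 s, during which the arm holds its last target. There are 200 camera calls.

### The job

Get the pump-up air duster on the desk ready to blow out the keyboard: push the paddle of its travel lock so that the lock's post swings out from under the plunger's head, then press the plunger down and let it spring back, again and again, until the charge pin beside it has popped fully out. It is all fingertip work: nothing is picked up, and the other things on the desk stay where they are. Finish with the plunger back up and the lock still swung clear.

Things in the scene. Friction and masses are not known exactly. Their poses are not given: they have to be found in the camera images.
- duster: air duster: upright bare-metal tank, 88 mm across, held fast to the desk by a black suction foot 100 mm across; flat deck 125 mm up. Origin: centre of its underside; z up along the pump axis. In its frame: plunger on the axis, charge pin at (0, +29 mm), travel lock's pivot at (0, -30 mm), paddle further out to -y; a blow nozzle sticks out of the side, 88 mm up, to +x+y, up to 95 mm from the axis
- plunger (a joint): how far the plunger is pressed, m: 0 = up, 0.026 = bottom of its stroke. Pressed straight down it springs back up by itself; about 5 N starts it, about 15 N reaches the bottom. While the lock's post is under its head it goes down only about 3 mm and pumps nothing
- plunger_top (a point): centre of the top of the plunger's round black head (a flat-topped mushroom 40 mm across and 14 mm thick); 182 mm above the desk when up. It moves with the plunger
- pin (a joint): how far the charge pin is out, m: 0 = in, 0.014 = fully out. Full strokes of the plunger charge the tank; the pin does not stir at first, then comes out several mm a stroke, and stays put between strokes. Full strokes needed: three to five, by the charge left inside; more if strokes are short. Once it is fully out, further strokes do nothing. Pulled up by hand, it drops back
- pin_top (a point): centre of the top of the charge pin, a bare steel pin 10 mm thick in a small brass nut on the deck; about 133 mm above the desk when in, 147 mm when fully out
- travel_lock (a joint): angle of the travel lock, rad: 0 to 0.1 at the start (post under the plunger's head), 1.2 = stop, fully swung out; positive is counter-clockwise seen from above. The post is clear of the head from about 0.55. Turns on an upright pivot at (0, -30 mm) in the duster's frame, takes about 0.5 N at the paddle, stays where it is left
- lock_paddle (a point): centre of the lock's paddle: upright dark-metal plate 26 mm long (radially), 6 mm thick, 26 mm high, beyond the tank's edge, 47 mm from the lock's pivot, on the side away from its post; centre 139 mm above the desk. At lock angle 0 it lies to the duster's -y from the pivot; pushing it to the duster's +x opens the lock
- drive: portable drive, flat black, 112x78x15 mm, loose on the desk behind the duster; to be left alone. Origin: centre of its underside
- sticky_pad: pad of sticky notes, 76x76x18 mm, loose on the desk in front of the duster; to be left alone. Origin: centre of its underside
- clip_dish: small round dish of paper clips, 68 mm across, 24 mm high, loose to the left of the duster; to be left alone. Origin: centre of its underside
- stamp: rubber stamp with a knob, 24x58x59 mm, loose at the back left; to be left alone. Origin: centre of its underside
- keys: bunch of keys, 112x120x8 mm, loose to the right; to be left alone. Origin: centre of its underside
- eraser: eraser in a sleeve, 48x23x13 mm, loose to the left of the duster; to be left alone. Origin: centre of its underside

How it is judged:
On the way, in this order (a step that is already met when the one before it is completed fails the run):
1. the travel lock is swung clear of the plunger's head (value of joint travel_lock above 0.55 rad), for 0.2 s.
2. the plunger is pumped until the charge pin is fully out (value of joint pin above 0.012 m), for 0.2 s.
At the end, for the whole second after the job is handed in: the charge pin is out by more than 12 of its 14 mm, the plunger is back up within 3 mm, the travel lock is turned by more than 0.55 rad so that its post is clear of the head, and each of the other loose things is within 25 mm of where it lay (value of joint pin above 0.012 m and value of joint plunger below 0.003 m and value of joint travel_lock above 0.55 rad and distance of each of drive, sticky_pad, clip_dish, stamp, keys, eraser from where it was at the start of the episode below 0.025 m); the robot touches nothing.
It fails at once if one of the other loose things is picked up, pushed or knocked more than 25 mm from its place (distance of any of drive, sticky_pad, clip_dish, stamp, keys, eraser from where it was at the start of the episode above 0.025 m).
It also fails if it takes over 45 s, if anything falls off the work surface, if the arm or the gripper's body presses on something with over 40 N, if the wrist force passes 120 N, or if a joint passes its speed limit or range.

## Working session

There is one attempt and no reset: what is moved stays moved. The work goes in short steps, Python scripts to look and compute and a tool call to move; the robot and the scene stay as the last step left them, time stands still between calls to the robot, and variables do not carry over. Pictures are saved under pics/ and viewed, at most 10 in all, crops included, and the job is handed in when it is done.

Besides the shell and the picture viewer there is one more tool, called after ">>>" as a command line: name --argument value ..., lists and objects as JSON in quotes. drive_tool: Moves the arm, as the interface text tells. Its arguments: {"type":"object","properties":{"targets":{"type":"array"},"squeeze":{"type":"number"}},"required":["targets"]}

```bash
mkdir -p pics; cat > h.py <<'E'
import numpy as np,cv2
from plant import telemetry,vision,env
def snap(n,f,crop=None,s=1):
    c=vision.read_camera(n);im=c["img"][:,:,::-1]
    if crop: x0,y0,x1,y1=crop; im=im[y0:y1,x0:x1]
    cv2.imwrite("pics/"+f,cv2.resize(im,None,fx=s,fy=s,interpolation=cv2.INTER_CUBIC)); return c
def ray(c,u,v):
    V=np.array(c["view"]);R=V[:3,:3];o=-R.T@V[:3,3]
    d=R.T@np.array([(u-c["cx"])/c["fx"],-(v-c["cy"])/c["fy"],-1]);return o,d
def atz(c,u,v,z):
    o,d=ray(c,u,v);return o+d*(z-o[2])/d[2]
def proj(c,p):
    V=np.array(c["view"]);q=V[:3,:3]@p+V[:3,3];return c["cx"]+c["fx"]*q[0]/-q[2],c["cy"]+c["fy"]*-q[1]/-q[2]
E
python3 - <<'E'
from h import *
a=snap("scene","s0.png",s=1.4);b=snap("top","t0.png",s=1.4)
for c in(a,b):print(c.keys(),c["fx"],c["cx"],c["cy"],ray(c,280,210))
s=telemetry.sense();print(s["tool_pos"],s["tcp_rot"],s["opening"],s["time_s"],env.hold_point_z)
E
```

```text
dict_keys(['img', 'fx', 'fy', 'cx', 'cy', 'view']) 451.60190091946157 281.91373407164417 214.91267926887468 (array([ 0.34922909, -0.42390417,  0.89711878]), array([ 0.21947229,  0.46225851, -0.85923529]))
dict_keys(['img', 'fx', 'fy', 'cx', 'cy', 'view']) 481.1703169702185 277.1761808578619 206.12129196164904 (array([ 0.42215128, -0.00852508,  1.12296748]), array([ 0.0905697 , -0.0053586 , -0.99592562]))
[ 0.2290201  -0.49952248  0.2044639 ] [-3.06746217e+00 -6.69561544e-01  3.51276517e-04] 0.9996833249850744 0.1 0.0188
```

View pics/s0.png

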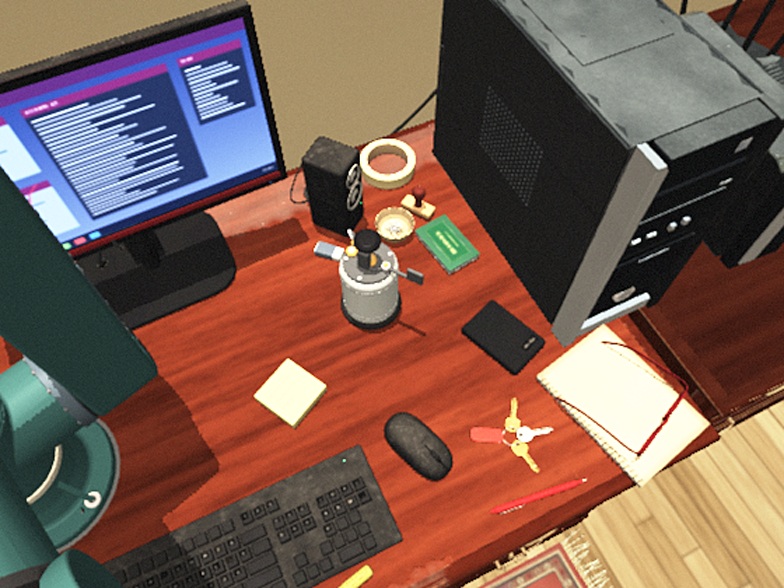

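View pics/t0.png

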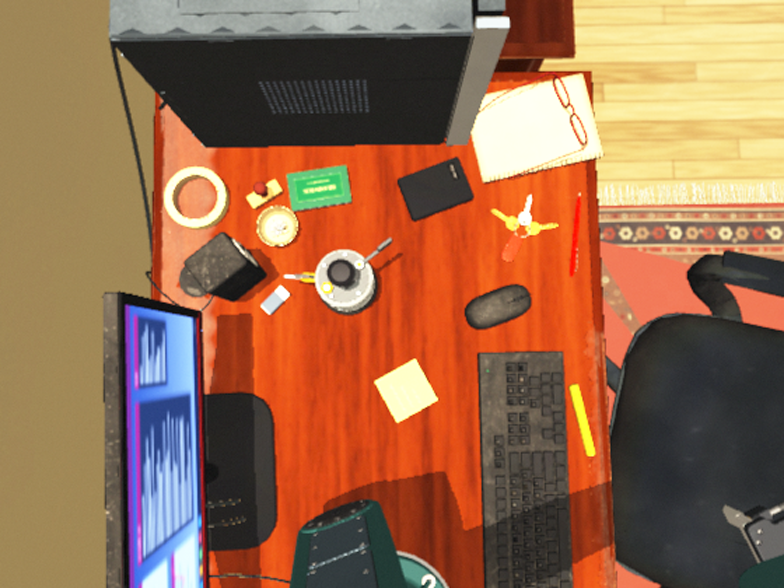

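The duster is at about (345,275)/1.4 in top. The paddle is up and to the right of the plunger, the pin lower left, and the nozzle to the left. I'll zoom in.

```bash
python3 - <<'E'
from h import *
snap("top","t1.png",(195,155,295,230),8);snap("scene","s1.png",(215,155,315,235),7.5)
E
```

```text
(no output)
```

View pics/t1.png

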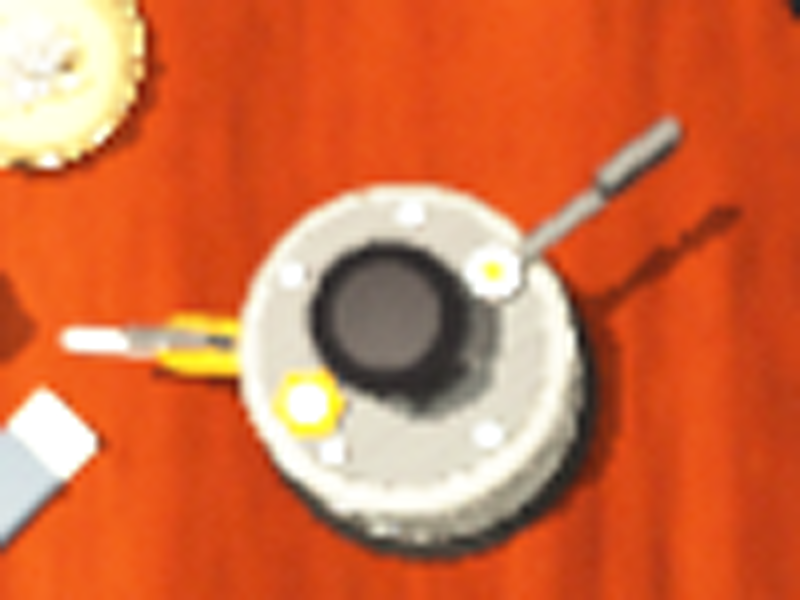

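View pics/s1.png

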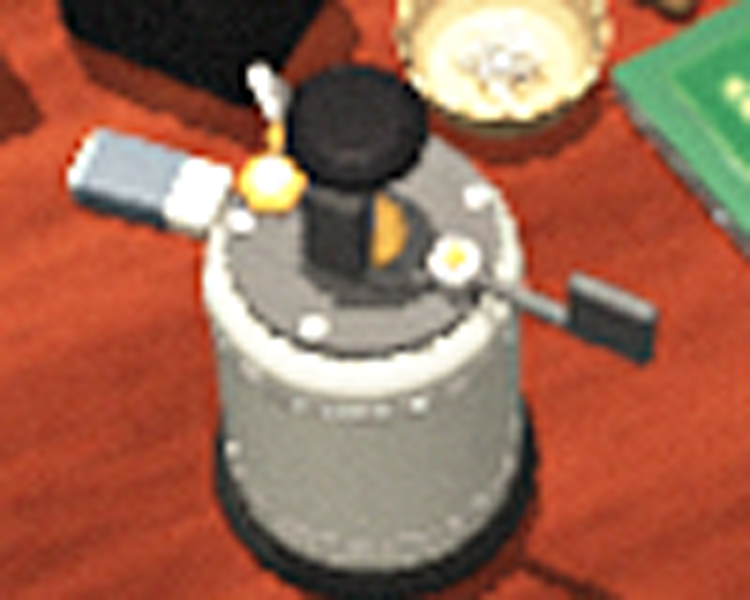

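The crops show the plunger head centre at (387,318), the paddle top at (640,157), the pin at (307,403) and the pivot at (493,270), all in top-crop pixels.

```bash
python3 - <<'E'
from h import *
c=vision.read_camera("top");s=vision.read_camera("scene")
f=lambda u,v,z:atz(c,195+u/8-.4,155+v/8-.4,z)
g=lambda u,v,z:atz(s,215+u/7.5-.4,155+v/7.5-.4,z)
P={}
for n,u,v,z in[("plunger",387,316,.18),("pin",307,403,.133),("pivot",493,270,.131),("pad_c",640,157,.152),("pad_in",600,192,.152),("pad_out",676,125,.152),("deck",407,349,.125)]:
    P[n]=f(u,v,z);print(n,P[n])
for n,u,v,z in[("plunger",357,118,.182),("pin",272,181,.133),("pivot",454,259,.131),("pad",613,292,.152)]:print("scene",n,g(u,v,z))
ax=P["pin"]-P["pivot"];print(np.hypot(*ax[:2]),np.degrees(np.arctan2(ax[1],ax[0])));b=P["pad_c"]-P["pivot"];print(np.hypot(*b[:2]),np.degrees(np.arctan2(-b[1],-b[0])))
from scipy.spatial.transform import Rotation as R
print(R.from_rotvec(telemetry.sense()["tcp_rot"]).as_matrix())
E
```

```text
plunger [0.54063138 0.05896422 0.18      ]
pin [0.52422009 0.08322318 0.133     ]
pivot [0.55837641 0.03480562 0.131     ]
pad_c [ 0.58394859 -0.00396817  0.152     ]
pad_in [0.57509395 0.00637047 0.152     ]
pad_out [ 0.59206045 -0.0132908   0.152     ]
deck [0.53877924 0.05776173 0.125     ]
scene plunger [0.53973065 0.05668882 0.182     ]
scene pin [0.52304502 0.08053337 0.133     ]
scene pivot [0.55743617 0.03695427 0.131     ]
scene pad [ 0.58472283 -0.0031505   0.152     ]
0.05925297030659161 125.20117712634357
0.04644720866139144 123.40574858937188
[[ 9.09037495e-01  4.16714270e-01 -2.22267864e-04]
 [ 4.16714321e-01 -9.09037245e-01  6.79670002e-04]
 [ 8.11784217e-05 -7.10467719e-04 -9.99999744e-01]]
```

>>> drive_tool --targets '[[[0, 0, 2.5], 0, 0], [[1.9, 2.7, 1], 0, 0], [[1.9, 2.7, 0], 0, 0], [[1.9, 2.7, 0], 0, 0], [[1.9, 2.7, 0], 0, 0]]'

```text
time_s: 0.72
tool_pos: [0.3057, -0.391, 0.2408]
tcp_rot: [3.069, 0.668, 0.001]
ft_force: [1.0, -0.1, 0.8]
opening: 0.681
grip_force: 0.0
```

>>> drive_tool --targets '[[[1.9, 2.7, 0], 0, 0], [[1.9, 2.7, 0], 0, 0], [[1.9, 2.7, 0], 0, 0], [[1.9, 2.7, 0], 0, 0], [[1.9, 2.7, 0], 0, 0]]'

```text
time_s: 1.13
tool_pos: [0.4008, -0.2555, 0.2407]
tcp_rot: [3.069, 0.669, 0.001]
ft_force: [0.9, 0.5, 0.4]
opening: 0.33
grip_force: 0.0
```

>>> drive_tool --targets '[[[1.9, 2.7, 0], 0, 0], [[1.9, 2.7, 0], 0, 0], [[1.9, 2.7, 0], 0, 0], [[1.9, 2.7, 0], 0, 0], [[1.9, 2.7, 0], 0, 0]]'

```text
time_s: 1.55
tool_pos: [0.4959, -0.1205, 0.2406]
tcp_rot: [3.069, 0.67, 0.0]
ft_force: [0.5, -0.6, 0.2]
opening: 0.007
grip_force: 0.0
```

>>> drive_tool --targets '[[[1.9, 2.7, 0], 0, 0], [[1.9, 2.7, 0], 0, 0], [[0, 0, 0], 0, 0], [[0, 0, 0], 0, 0]]'

```text
time_s: 1.88
tool_pos: [0.5335, -0.0668, 0.24]
tcp_rot: [-3.068, -0.675, 0.002]
ft_force: [-0.3, -0.4, -0.8]
opening: 0.004
grip_force: 0.0
```

>>> drive_tool --targets '[[[1.5, 2.4, 0], 0, 0], [[1.5, 2.3, 0], 0.08, 0], [[0, 0, -3.5], 0.08, 0], [[0, 0, -3.5], 0, 0], [[0, 0, -3.5], 0, 0]]'

```text
time_s: 2.3
tool_pos: [0.5633, -0.0222, 0.1353]
tcp_rot: [3.005, 0.911, 0.003]
ft_force: [0.6, 0.7, -0.3]
opening: 0.008
grip_force: 0.0
```

>>> drive_tool --targets '[[[0, 0, 0], 0, 0]]'

```text
time_s: 2.38
tool_pos: [0.557, -0.0216, 0.1265]
tcp_rot: [-3.0, -0.909, 0.025]
ft_force: [-1.7, 0.7, -1.9]
opening: 0.007
grip_force: 0.0
```

```bash
python3 - <<'E'
from h import *
snap("scene","s2.png",(200,130,340,235),5.5)
E
```

```text
(no output)
```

View pics/s2.png

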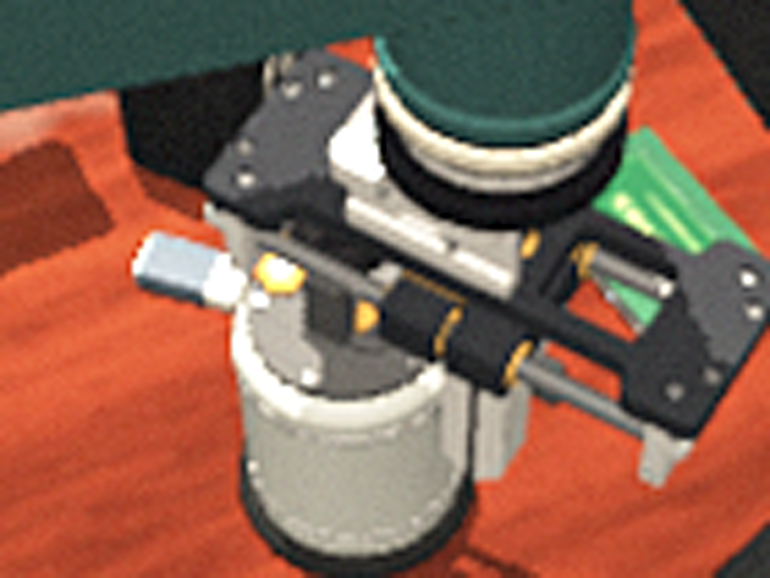

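```bash
python3 - <<'E'
from h import *
s=telemetry.sense();print(s["tool_pos"],s["ft_force"],s["joint_pos"])
E
```

```text
[ 0.55929249 -0.0218843   0.13080587] [-0.07613148  0.22806994  1.18526666] [-1.39995660e-01  1.43210278e-01  1.45745849e+00 -6.48028565e-04
  1.55169523e+00  8.42670498e-01]
```

>>> drive_tool --targets '[[[0.6, 0.5, 0], 0, 0], [[0.65, 0.5, 0], 0, 0], [[0.5, 0.3, 0], 0.1, 0], [[0.5, 0.3, 0], 0.1, 0], [[0.5, 0.3, 0], 0.1, 0]]'

```text
time_s: 2.85
tool_pos: [0.5932, -0.002, 0.1393]
tcp_rot: [2.829, 1.357, 0.008]
ft_force: [-1.3, -0.2, 0.7]
opening: 0.005
grip_force: 0.4
```

>>> drive_tool --targets '[[[0.4, 0.4, 0], 0.1, 0], [[0.4, 0.45, 0], 0.1, 0], [[0.3, 0.5, 0], 0.1, 0], [[0.25, 0.5, 0], 0.1, 0], [[0.15, 0.5, 0], 0.1, 0]]'

```text
time_s: 3.27
tool_pos: [0.6084, 0.0216, 0.1394]
tcp_rot: [2.405, 2.014, 0.007]
ft_force: [-0.8, -0.8, 0.6]
opening: 0.003
grip_force: 0.3
```

>>> drive_tool --targets '[[[0.15, 0.4, 0], 0.1, 0], [[0, 0, 0], 0, 0], [[0, 0, 0], 0, 0]]'

```text
time_s: 3.52
tool_pos: [0.6092, 0.0258, 0.1384]
tcp_rot: [2.309, 2.125, 0.006]
ft_force: [0.4, 0.4, -1.0]
opening: 0.002
grip_force: 0.0
```

```bash
python3 - <<'E'
from h import *
snap("scene","s3.png",(200,130,340,235),5.5)
E
```

```text
(no output)
```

View pics/s3.png

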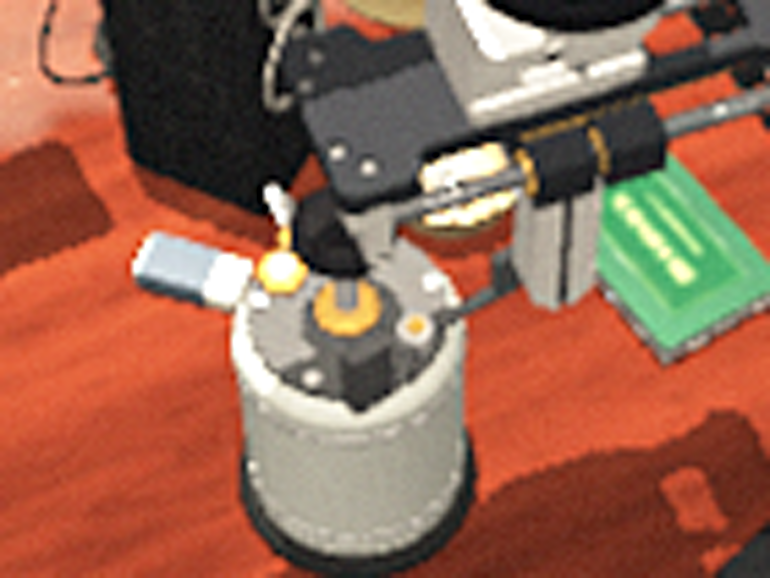

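The lock is swung out by roughly 1 rad: the post is now at (365,365), off to the side. Next I back off, rise and move over the plunger.

>>> drive_tool --targets '[[[0.5, -2.0, 0], 0, 0], [[0, 0, 3], 0, 0], [[0, 0, 4], 0, 0], [[0, 0, 1.0], 0, 0], [[-2.5, 1.7, 0], 0, 0]]'

```text
time_s: 3.98
tool_pos: [0.5921, 0.0198, 0.2205]
tcp_rot: [2.309, 2.117, 0.012]
ft_force: [0.1, 1.0, -0.4]
opening: 0.005
grip_force: 0.0
```

>>> drive_tool --targets '[[[-2.5, 1.8, 0], 0, 0], [[-2.2, 1.7, 0], 0, 0], [[0, 0, 0], 0, 0], [[0, 0, 0], 0, 0], [[0, 0, 0], 0, 0]]'

```text
time_s: 4.4
tool_pos: [0.5409, 0.0572, 0.2162]
tcp_rot: [2.309, 2.128, 0.002]
ft_force: [0.2, 0.1, -0.9]
opening: 0.006
grip_force: 0.0
```

```bash
python3 - <<'E'
from h import *
s=telemetry.sense();print(s["tool_pos"],s["ft_force"])
snap("top","t4.png",(195,135,315,225),6)
E
```

```text
[0.54085995 0.05718929 0.21620186] [ 0.15797791  0.10901548 -0.92562712]
```

View pics/t4.png

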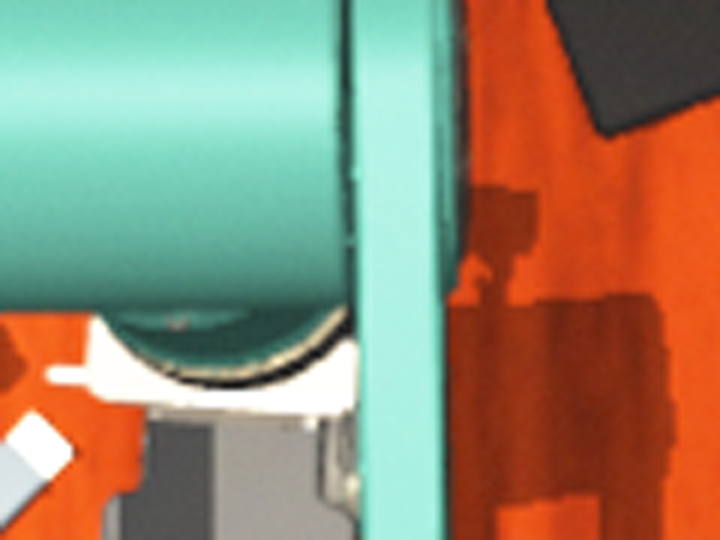

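The arm hides the top view, but the measured TCP is over the plunger axis. Starting the first press.

>>> drive_tool --targets '[[[0, 0, -2.5], 0, 0], [[0, 0, -1.2], 0, 0], [[0, 0, -1.2], 0, 0], [[0, 0, -1.2], 0, 0], [[0, 0, 0], 0, 0]]'

```text
time_s: 4.87
tool_pos: [0.5415, 0.0567, 0.1568]
tcp_rot: [2.309, 2.126, 0.003]
ft_force: [-2.4, -0.6, 11.1]
opening: 0.006
grip_force: 5.2
```

>>> drive_tool --targets '[[[0, 0, 0], 0, 0], [[0, 0, 0], 0, 0]]'

```text
time_s: 5.03
tool_pos: [0.5415, 0.0567, 0.1572]
tcp_rot: [2.309, 2.126, 0.003]
ft_force: [-1.1, 0.2, 9.7]
opening: 0.003
grip_force: 5.2
```

>>> drive_tool --targets '[[[0, 0, -0.4], 0, 0], [[0, 0, 0], 0, 0], [[0, 0, 0], 0, 0]]'

```text
time_s: 5.28
tool_pos: [0.5416, 0.0567, 0.1561]
tcp_rot: [2.308, 2.126, 0.005]
ft_force: [-5.5, -0.9, 19.2]
opening: 0.006
grip_force: 9.8
```

At 19 N the plunger is on its bottom stop. Now I'll cycle it.

>>> drive_tool --targets '[[[0, 0, 1.8], 0, 0], [[0, 0, 1.8], 0, 0], [[0, 0, 0], 0, 0], [[0, 0, 0], 0, 0]]'

```text
time_s: 5.62
tool_pos: [0.5409, 0.057, 0.1866]
tcp_rot: [2.31, 2.128, 0.001]
ft_force: [-0.1, -0.2, -1.5]
opening: 0.009
grip_force: 0.0
```

>>> drive_tool --targets '[[[0, 0, -1.2], 0, 0], [[0, 0, -1.2], 0, 0], [[0, 0, -1.2], 0, 0], [[0, 0, 0], 0, 0], [[0, 0, 0], 0, 0]]'

```text
time_s: 6.03
tool_pos: [0.5416, 0.0572, 0.1561]
tcp_rot: [2.306, 2.126, 0.008]
ft_force: [-5.4, -1.3, 25.0]
opening: 0.007
grip_force: 12.7
```

>>> drive_tool --targets '[[[0, 0, 1.8], 0, 0], [[0, 0, 1.8], 0, 0], [[0, 0, 0], 0, 0], [[0, 0, 0], 0, 0]]'

```text
time_s: 6.37
tool_pos: [0.5398, 0.0574, 0.1847]
tcp_rot: [-2.309, -2.129, 0.002]
ft_force: [0.5, -0.8, -1.1]
opening: 0.002
grip_force: 0.0
```

>>> drive_tool --targets '[[[0, 0, -1.2], 0, 0], [[0, 0, -1.2], 0, 0], [[0, 0, -1.2], 0, 0], [[0, 0, 0], 0, 0], [[0, 0, 0], 0, 0]]'

```text
time_s: 6.78
tool_pos: [0.5405, 0.0574, 0.156]
tcp_rot: [2.307, 2.127, 0.005]
ft_force: [-8.4, -1.3, 27.9]
opening: 0.006
grip_force: 14.2
```

>>> drive_tool --targets '[[[0, 0, 1.8], 0, 0], [[0, 0, 1.8], 0, 0], [[0, 0, 0], 0, 0], [[0, 0, 0], 0, 0]]'

```text
time_s: 7.12
tool_pos: [0.5395, 0.0575, 0.1842]
tcp_rot: [-2.308, -2.128, 0.003]
ft_force: [-0.7, -0.0, -0.4]
opening: 0.001
grip_force: 0.0
```

```bash
python3 - <<'E'
from h import *
s=telemetry.sense();print(s["tool_pos"],s["ft_force"])
snap("scene","s5.png",(200,130,340,235),5.5)
E
```

```text
[0.53949271 0.05748434 0.18421047] [-0.68362436 -0.0105458  -0.35219181]
```

View pics/s5.png

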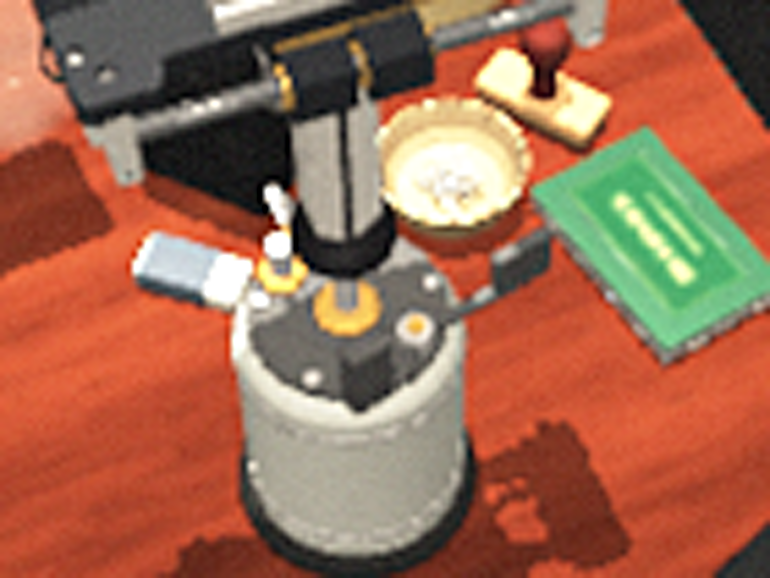

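The plunger and lock look right, and the pin has started out (top at (277,240), previously about (280,268)). Extra strokes do no harm, so I'll do three more.

>>> drive_tool --targets '[[[0, 0, -1.2], 0, 0], [[0, 0, -1.2], 0, 0], [[0, 0, -1.1], 0, 0], [[0, 0, 0], 0, 0], [[0, 0, 0], 0, 0]]'

```text
time_s: 7.58
tool_pos: [0.5396, 0.0575, 0.156]
tcp_rot: [2.308, 2.129, 0.002]
ft_force: [-9.4, 0.4, 25.2]
opening: 0.003
grip_force: 12.8
```

>>> drive_tool --targets '[[[0, 0, 1.8], 0, 0], [[0, 0, 1.8], 0, 0], [[0, 0, 0], 0, 0], [[0, 0, 0], 0, 0]]'

```text
time_s: 7.92
tool_pos: [0.5397, 0.0575, 0.1855]
tcp_rot: [-2.309, -2.129, 0.002]
ft_force: [-0.2, -0.5, 0.1]
opening: 0.005
grip_force: 0.0
```

>>> drive_tool --targets '[[[0, 0, -1.2], 0, 0], [[0, 0, -1.2], 0, 0], [[0, 0, -1.2], 0, 0], [[0, 0, 0], 0, 0], [[0, 0, 0], 0, 0]]'

```text
time_s: 8.33
tool_pos: [0.5404, 0.0575, 0.156]
tcp_rot: [2.307, 2.128, 0.005]
ft_force: [-7.5, -0.5, 25.9]
opening: 0.002
grip_force: 13.0
```

>>> drive_tool --targets '[[[0, 0, 1.8], 0, 0], [[0, 0, 1.8], 0, 0], [[0, 0, 0], 0, 0], [[0, 0, 0], 0, 0]]'

```text
time_s: 8.67
tool_pos: [0.5395, 0.0575, 0.1851]
tcp_rot: [-2.308, -2.128, 0.003]
ft_force: [-0.3, -0.1, 0.1]
opening: 0.002
grip_force: 0.0
```

>>> drive_tool --targets '[[[0, 0, -1.2], 0, 0], [[0, 0, -1.2], 0, 0], [[0, 0, -1.2], 0, 0], [[0, 0, 0], 0, 0], [[0, 0, 0], 0, 0]]'

```text
time_s: 9.08
tool_pos: [0.5402, 0.0575, 0.156]
tcp_rot: [2.307, 2.128, 0.004]
ft_force: [-7.5, -0.3, 26.4]
opening: 0.006
grip_force: 13.4
```

>>> drive_tool --targets '[[[0, 0, 1.8], 0, 0], [[0, 0, 3], 0, 0], [[0, 0, 3], 0, 0], [[0, 0, 0], 0, 0], [[0, 0, 0], 0, 0]]'

```text
time_s: 9.5
tool_pos: [0.5401, 0.0575, 0.228]
tcp_rot: [-2.309, -2.129, 0.001]
ft_force: [0.6, 0.2, -0.8]
opening: 0.009
grip_force: 0.0
```

```bash
python3 - <<'E'
from h import *
c=snap("scene","s6.png",(200,130,340,235),5.5)
ax=np.array([.540,.058]);d=np.array([np.cos(np.radians(125)),np.sin(np.radians(125))])*.029
for z in(.133,.140,.145,.147):
    u,v=proj(c,np.array([*(ax+d),z]));print(z,(u-200)*5.5,(v-130)*5.5)
E
```

```text
0.133 279.2276369360171 265.2958711601277
0.14 278.1032717748132 254.49230849805787
0.145 277.29106659666553 246.68816279935973
0.147 276.9640361343556 243.5458615133716
```

View pics/s6.png

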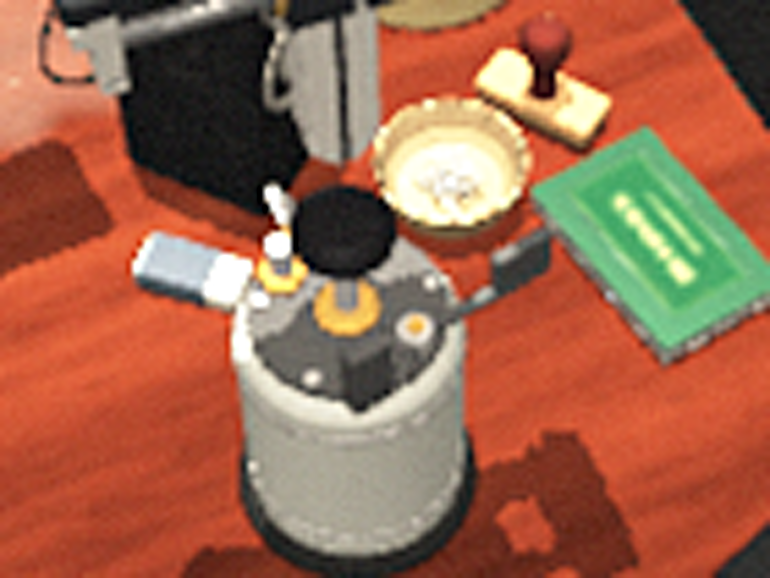

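The pin top is at about (277,242), which matches the predicted fully-out position. It did not change over the last three strokes. The plunger is up, the lock is clear and the robot is touching nothing.

```bash
python3 -c "
from plant import env;print(env.finish_job())"
```

```text
the job is handed in; nothing more can be done
None
```

I handed the job in after six full plunger strokes: in the last picture the lock is swung clear, the charge pin is fully out, the plunger is back up and nothing else in view has moved; the hand-in call returned no verdict.

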